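# Extend the bench magnifier by one hole

### The job

The bench magnifier has to reach one hole further out, over the ring in the ball vise. Slacken its clamp screw about a quarter turn anticlockwise with the square T-key and stand the key back in its hole in the wooden block; then pull up the lock plunger, draw the tube section out to the next hole and let the pin drop fully home. Finish while still gripping the plunger knob with the pin held home, without letting go, so that I can tighten the screw again.

Things in the scene. Friction and masses are not known exactly. Their poses are not given: they have to be found in the camera images.
- stand: Fixed bench magnifier stand. Origin on the bench under its tube; x = the level tube's outward direction (to the lens), z up; base and post at x -150 mm. Inner steel tube 25 mm square, axis 120 mm up, 10 mm holes on top every 30 mm. Round it the sliding section: 32 mm square aluminium tube, top 136 mm up, clamp screw and plunger on top 75 mm apart, round lens (116 mm) at the end; rest under 143 mm
- section (a joint): slide of the tube section along the stand's x axis (m): 0 (within 1 mm) with the pin in the hole of the start, 0.030 in the next hole outward, 0.060 in the one after. About 0.55 kg, rubs with 2 N. The pin in a hole (1 mm of play either way) stops it, and so does the tight clamp screw (within 4 mm)
- plunger (a joint): lift of the spring lock plunger (m), which rides on the section: 0 = pin fully home; it must lift 8 mm to clear the hole (9 to 10 is good), stop at 13 mm. The spring pulls down with 3.6 N at 0, 6.3 N at 9 mm. Let down between holes, the round-nosed pin rides on the tube at 0.008 and drops in over a hole
- knob_grip (a point): centre of the plunger's black ribbed knob, an upright cylinder 24 mm across, 20 mm tall, on a slimmer steel barrel; 162 mm above the bench with the pin home, 26 mm above the section's top face. The nearer to the lens of the two round things on the section; moves with section and plunger
- clamp (a joint): angle of the captive clamp screw (rad), growing anticlockwise seen from above: 0 = tight; starts tight between 0 and 0.25; sets the section free beyond about 0.5, counts as slack beyond 0.9, stop at 1.9. Turns with about 0.1 N m, stays where it is left, does not rise
- recess (a point): mouth centre of the square recess in the clamp screw's round steel head (27 mm across), 160 mm above the bench, 75 mm nearer to the post than the plunger. z up, x and y square to the recess walls (at clamp 0 they are the stand's axes). Recess 9.5 mm square, 13 mm deep, its edge bevelled to 13.5 mm
- key: loose steel T-key, 0.12 kg, 100 mm tall, standing upright in the block. Origin at the tip, z up the shank, x along the T-bar. From the tip: 3 mm cone, 8 mm square up to 18 mm (its faces square to the T-bar), round shank 12 mm across, then the T-bar 70 mm long, 12 x 12 mm, its middle 94 mm above the tip
- key_tip (a point): the key's tip (the origin of key). It stands 13 mm below the recess mouth when fully in the recess, 35 mm below the block's top in its hole
- block_hole0 (a point): mouth of the hole in the fixed wooden block (70 x 70 mm, 45 mm tall): round, 15 mm across, bevelled to 23 mm, 35 mm deep; the key stands in it on the hole's floor
- vise: bystander, fixed: round steel ball vise 76 mm across, 71 mm tall with a ring in its jaws, below the lens. Origin on the bench
- tin: bystander, loose: small round jar, 52 mm across, 40 mm tall; leave it where it is
- bench_block: bystander, loose: flat square steel bench block on a rubber pad, 66 x 66 mm, 24 mm tall; leave it where it is
- charcoal: bystander, loose: black charcoal block 80 x 40 x 26 mm; leave it where it is
Not all that is in view belongs to the job. What is shaped like the key but black or purple is not meant.

How it is judged:
On the way, in this order (a step that is already met when the one before it is completed fails the run):
1. the clamp screw is slackened with the key's tip in its recess (value of joint clamp above 0.9 rad and horizontal distance between key_tip and recess below 0.004 m and z of key_tip in the frame of recess below -0.006 m), for 0.1 s.
2. the key stands back in the block's hole, let go (horizontal distance between key_tip and block_hole0 below 0.007 m and z of key_tip in the frame of block_hole0 below -0.028 m and contact force between the fingers and key below 0.1 N), for 0.2 s.
3. the plunger is pulled clear of the hole of the start (value of joint plunger above 0.0075 m and value of joint section below 0.012 m and contact force between the fingers and plunger above 1 N), for 0.1 s.
4. the section is at the next hole with the pin home (value of joint section between 0.0283 and 0.0317 m and value of joint plunger below 0.0015 m), for 0.2 s.
At the end, for the whole second after the job is handed in: Fingers still grip the plunger knob (over 2 N); pin home (within 1.5 mm) in the next hole outward (section at 30 mm, within 1.7 mm); clamp screw slack (beyond 0.9 rad); the key stands let go in its hole in the block (tip within 7 mm of the axis, at least 28 mm deep) (all of step 2 and all of step 4 and contact force between the fingers and plunger above 2 N and value of joint clamp above 0.9 rad); the arm keeps its last pose, push and grip.
It fails at once if the jar, the bench block or the charcoal block is moved more than 3 cm (distance of any of tin, bench_block, charcoal from where it was at the start of the episode above 0.03 m).
It also fails if it takes over 72 s, if anything falls off the work surface, if the arm or the gripper's body presses on something with over 40 N, if the wrist force passes 120 N, or if a joint passes its speed limit or range.

### The arm

A 6-joint arm with a two-finger parallel gripper is mounted at the origin on the work surface. World frame = base frame: x ahead of the robot, y to its left, z up, the work surface at z = 0. Lengths are in m, angles in rad, forces in N, time in s.
With the tool pointing down it reaches from about 0.3 to 1 m from the base axis. Payload 5.1 kg.
Tool frame: the origin (TCP) lies midway between the tips of the shut fingers; the grasp point (between the pads) lies ctrl.hold_point_z behind it (ctrl.hold_point_z is the distance from the TCP to the grasp point, in m); z points along the fingers, y is the line along which they close (so a half turn about z gives the same grasp; the last joint's range is limited). The gripper opens to 95 mm and grips with 3 to 60 N. Pads are 20 mm wide; open, the fingers measure 119 mm over their backs; the gripper's body (75 mm by 180 mm) begins 59 mm behind the grasp point.
Start: joints at [1.138, 0.124, 1.65, -0, 1.367, -0.083], TCP at [0.223, 0.611, 0.215] pointing down, gripper open.
Joint ranges: [-2.61, 2.61], [-1.02, 2.33], [0.03, 2.71], [-1.35, 4.49], [0.32, 2.68], [-2.91, 2.91]. Speed limits (rad/s): [2.57, 2.57, 3.14, 3.14, 3.14, 3.14].

### API

Orientations are given as a unit quaternion [x, y, z, w].
In Python, from rig import sense, optics, ctrl, spotter gives the robot as it stands.
- The arm moves only by the tool play_rows, never from a script. Its argument "rows" is a list that holds one entry, the list of rows, each a list of 7 numbers: the shift along the world's x, y, z normalised to -1 to 1, where 1 is 0.25 m, then the turn, a rotation vector about the world's x, y, z normalised to -1 to 1, where 1 is 0.5 rad, then the opening, from 0 (shut) to 1 (fully open). A call has 1 to 5 rows; each row is the pose to reach, as a shift and turn from the pose commanded when the call began; what a row does not reach only later rows make up. A row lasts 1/12 s, in which the tool goes at most 41.7 mm and 7.16 degrees, less where a joint would pass 70% of its speed; a pose out of reach is approached as far as the arm can. A call with a number of a shift or a turn outside -1 to 1 is refused whole. A call with a gripper value outside its range is refused whole. The fingers move at their own pace and stop on an object; the grip force is fixed at half the most. Time passes only in rows, so rows that repeat a pose let the fingers close. It gives the time, the measured TCP pose, the force, the opening and the grip force at its end, in the units of the state.
- sense(): the state, without advancing time (a new reading comes with each control period).
- optics.capture(name): name is "scene" or "side" or "wrist"; returns the picture (400x640x3 uint8, red, green, blue); there is no depth.
- optics.get_calibration(name): a dict with "intrinsics" (3x3 intrinsics, pixels), "view" (4x4, takes a point from world to camera coordinates); the wrist camera has in their place "hand_eye" (4x4, takes a point from camera to tool coordinates, whose origin is the TCP and whose axes are the flange's). Camera axes: x right, y down, z forward; pixel columns grow to the right and rows downward; lengths in m; the calibration is good to about 2 mm. The wrist camera is an equidistant fisheye: a pixel r from the principal point sees the ray r / f radians off the axis. A picture is of the moment at which its call begins: read the wrist's pose just before it. get_calibration takes no time and is no camera call.
- ctrl.finish_job(): hands the job in; it is judged then, once.
Trained networks look in the newest picture that a camera, given by its name, has taken for a name from the list of things; names that differ only in an ending like _2 or _b are one class to them, and where a whole thing is asked for, a point or a joint stands for the part that bears it (a point fixed in the world has none). Each returns a list of dicts, best first, with "score" (0 to 1); they miss things now and then, are a little off and sometimes report something else, mostly with a low value. They report only what shows in the picture. A call takes as long as a camera call. They do not tell look-alikes from the thing itself.
- spotter.silhouettes(camera, query): "region" (400x640 bool, what is visible of it) and "centre" ([column, row] in pixels, amid what is visible of it).
- spotter.tip_of(camera, query): "centre" ([column, row] in pixels: a listed point, or the origin of a listed thing).
The state is a dict: "time": time; "qpos": joint angles; "joint_velocities": joint speeds; "joint_efforts": joint torques, N m; "ee_pos": TCP position; "tool_rot": TCP orientation; "wrist_force": force on the tool from outside, world axes, zero at the start; "moment": the same for the moment, N m; "gripper_width": finger opening in m; "grasp_force": force on a finger pad.
Only numpy, scipy, OpenCV 4.12 (cv2) and the standard library are available. Lean on these libraries where they do the work, as an engineer would, in place of code of your own. Each camera call takes 0.05 s, during which the arm holds its last target. There are 200 camera calls.

## Working session

There is one attempt and no reset: what is moved stays moved. The work goes in short steps, Python scripts to look and compute and a tool call to move; the robot and the scene stay as the last step left them, time stands still between calls to the robot, and variables do not carry over. Pictures are saved under pics/ and viewed, at most 10 in all, crops included, and the job is handed in when it is done.

Besides the shell and the picture viewer there is one more tool, called after ">>>" as name(argument=value, ...) on one line, values as JSON. play_rows: Moves the arm, as the interface text tells. Its arguments: {"type":"object","properties":{"rows":{"type":"array"}},"required":["rows"]}

```bash
mkdir -p pics; ls; python3 - <<'E'
from rig import sense, optics, ctrl, spotter
import cv2, numpy as np
np.set_printoptions(precision=4,suppress=True)
s=sense(); print(s); print(ctrl.hold_point_z)
for n in ["scene","side","wrist"]:
    im=optics.capture(n); cv2.imwrite(f"pics/{n}0.png",im[:,:,::-1])
    print(n,optics.get_calibration(n))
    for q in ["key","key_tip","recess","knob_grip","block_hole0","vise","stand"]:
        print(n,q,[(np.round(d["centre"],1).tolist(),round(d["score"],2)) for d in spotter.tip_of(n,q)][:4])
a=np.vstack([cv2.imread("pics/scene0.png")]);
E
```

```text
pics
{'time': 0.0, 'qpos': array([ 1.1384,  0.1245,  1.6516, -0.    ,  1.3675, -0.0826]), 'joint_velocities': array([ 0.0003,  0.0014, -0.0021, -0.0005, -0.001 , -0.0001]), 'joint_efforts': array([  0.0018, -41.7607, -35.9934,   0.0777,   0.0491,  -0.0002]), 'ee_pos': array([0.2225, 0.6101, 0.2134]), 'tool_rot': array([ 0.174 ,  0.9847, -0.001 , -0.0003]), 'wrist_force': array([0.1433, 0.5735, 0.0452]), 'moment': array([ 0.0297, -0.0347, -0.0203]), 'grasp_force': 0.0, 'gripper_width': 0.09508278939605726}
0.0188
scene {'intrinsics': array([[440.575 ,   0.    , 324.7076],
       [  0.    , 440.575 , 201.4642],
       [  0.    ,   0.    ,   1.    ]]), 'view': array([[-0.7851,  0.6193, -0.0001,  0.3604],
       [ 0.3855,  0.4886, -0.7828, -0.1396],
       [-0.4848, -0.6146, -0.6223,  1.4406],
       [ 0.    ,  0.    ,  0.    ,  1.    ]])}
scene key [([441.6, 254.0], 0.77), ([450.4, 321.8], 0.76), ([418.8, 276.4], 0.62), ([474.7, 288.7], 0.61)]
scene key_tip [([421.0, 280.1], 0.77), ([446.3, 318.4], 0.77), ([479.3, 292.3], 0.52), ([437.8, 252.3], 0.48)]
scene recess [([311.4, 180.2], 0.4
[... 753 characters left out ...]
], 0.46)]
side knob_grip [([332.3, 220.4], 0.43)]
side block_hole0 [([231.6, 181.1], 0.72)]
side vise [([380.6, 353.5], 0.73)]
side stand [([325.7, 257.4], 0.65), ([378.6, 354.1], 0.23)]
wrist {'intrinsics': array([[309.7069,   0.    , 317.3509],
       [  0.    , 309.7069, 201.8502],
       [  0.    ,   0.    ,   1.    ]]), 'hand_eye': array([[-0.    , -0.9632, -0.2688,  0.0762],
       [ 1.    , -0.    ,  0.0001, -0.0013],
       [-0.0002, -0.2688,  0.9632, -0.1694],
       [ 0.    ,  0.    ,  0.    ,  1.    ]])}
wrist key [([230.6, 301.6], 0.65)]
wrist key_tip [([229.3, 297.9], 0.56)]
wrist recess []
wrist knob_grip []
wrist block_hole0 []
wrist vise [([46.3, 366.9], 0.58)]
wrist stand []
```

```bash
python3 - <<'E'
import cv2, numpy as np
a=cv2.imread("pics/scene0.png");b=cv2.imread("pics/side0.png");c=cv2.imread("pics/wrist0.png")
cv2.imwrite("pics/a1.png",cv2.resize(a[120:380,240:560],(738,600),interpolation=cv2.INTER_CUBIC))
cv2.imwrite("pics/b1.png",cv2.resize(b[90:390,130:500],(740,600),interpolation=cv2.INTER_CUBIC))
E
```

```text
(no output)
```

View pics/a1.png

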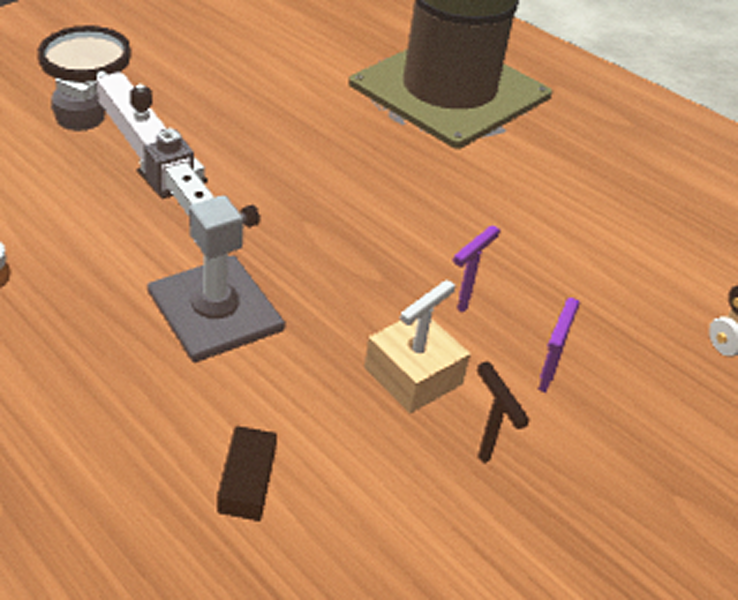

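View pics/b1.png

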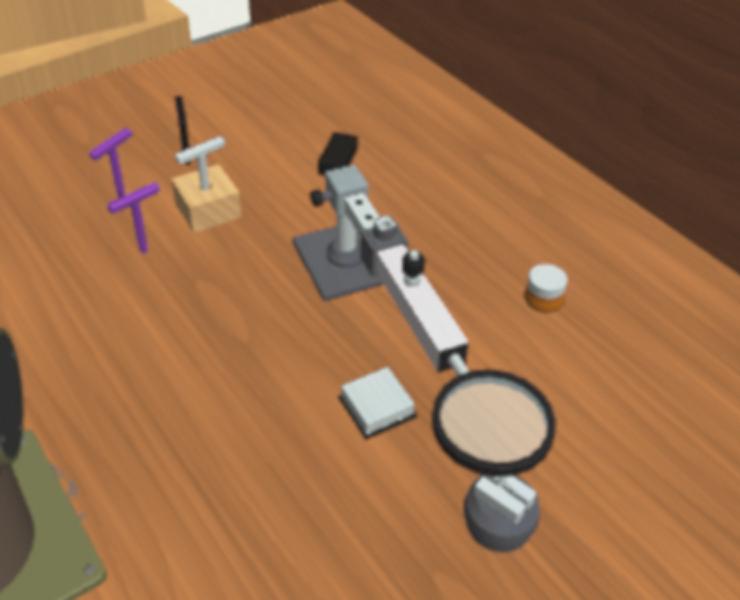

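The silver T-key in the wooden block is the one meant (scene about (422,258), side about (231,175)). The look-alikes are black (scene (455,300)) and purple (two, scene (447,238) and (483,270)), so they don't fit the description "steel, standing in the block". Crop a1.png shows this clearly. The clamp head is at scene (313,179) / side (322,202), and the knob at scene (301,162) / side (336,221).

```bash
cat > h.py <<'E'
from rig import sense, optics, ctrl, spotter
import cv2, numpy as np
from scipy.spatial.transform import Rotation as R
np.set_printoptions(precision=4,suppress=True)
def ray(cam,px,s=None):
    c=optics.get_calibration(cam);K=c["intrinsics"];x=(px[0]-K[0,2])/K[0,0];y=(px[1]-K[1,2])/K[1,1]
    if cam!="wrist":
        V=c["view"];r=V[:3,:3].T;return -r@V[:3,3], r@np.array([x,y,1.])
    th=np.hypot(x,y);d=np.array([x/th*np.sin(th),y/th*np.sin(th),np.cos(th)]) if th else np.array([0,0,1.])
    H=c["hand_eye"];T=R.from_quat(s["tool_rot"]).as_matrix()
    return T@H[:3,3]+s["ee_pos"], T@H[:3,:3]@d
def atz(cam,px,z,s=None):
    o,d=ray(cam,px,s);return o+d*(z-o[2])/d[2]
def tri(*rs):
    A=0;b=0
    for o,d in rs:
        d=d/np.linalg.norm(d);P=np.eye(3)-np.outer(d,d);A=A+P;b=b+P@o
    return np.linalg.solve(A,b)
def proj(p,s):
    c=optics.get_calibration("wrist");K=c["intrinsics"];H=c["hand_eye"];T=R.from_quat(s["tool_rot"]).as_matrix()
    q=H[:3,:3].T@(T.T@(np.asarray(p)-s["ee_pos"])-H[:3,3]);r=np.hypot(q[0],q[1]);th=np.arctan2(r,q[2])
    return K[:2,2]+K[0,0]*th*q[:2]/r
def yaw(s): 
    x=R.from_quat(s["tool_rot"]).as_matrix()[:,0];return np.arctan2(x[1],x[0])
E
python3 - <<'E'
from h import *
f=lambda p:(240+p[0]/2.306,120+p[1]/2.308); g=lambda p:(130+p[0]/2,90+p[1]/2)
for n,a,b,z in [("bar",(430,302),(201,150),.104),("barL",(407,317),(181,157),.104),("barR",(450,289),(222,143),.104),("hole",(419,347),(205,187),.045),("recess",(168,136),(385,223),.16),("knob",(140,97),(413,263),.162)]:
    a,b=f(a),g(b);print(n,tri(ray("scene",a),ray("side",b)),atz("scene",a,z),atz("side",b,z))
print(yaw(sense()))
E
```

```text
bar [0.4371 0.3288 0.104 ] [0.4357 0.3293 0.104 ] [0.4379 0.3276 0.104 ]
barL [0.4311 0.3281 0.0876] [0.4675 0.3293 0.104 ] [0.409  0.3285 0.104 ]
barR [0.4461 0.3292 0.1201] [0.4073 0.3294 0.104 ] [0.4684 0.326  0.104 ]
hole [0.4372 0.328  0.0417] [0.4397 0.3298 0.045 ] [0.4355 0.3239 0.045 ]
recess [0.5126 0.0215 0.1582] [0.5144 0.0234 0.16  ] [0.5111 0.0201 0.16  ]
knob [ 0.4957 -0.0517  0.1627] [ 0.4956 -0.0532  0.162 ] [ 0.4956 -0.0507  0.162 ]
2.791838910190458
```

>>> play_rows(rows=[[[0.17,-0.22,0,0.2,0,0,0.4],[0.17,-0.22,0,0,0,0.3,0.4],[0.34,-0.45,0,0,0,0.5,0.4],[0.5,-0.67,0,0,0,0.7,0.4],[0.67,-0.89,0,0,0,0.7,0.4]]])

```text
time: 1.62
ee_pos: [0.3394, 0.455, 0.2145]
tool_rot: [-0.003, 1.0, -0.0, 0.0]
wrist_force: [0.7, -0.1, 0.3]
gripper_width: 0.0671
grasp_force: 0.0
```

>>> play_rows(rows=[[[0.1,-0.12,0,0,0,0,0.4],[0.19,-0.24,0,0,0,0,0.4],[0.19,-0.24,0,0,0,0,0.4],[0.19,-0.24,0,0,0,0,0.4],[0.19,-0.24,0,0,0,0,0.4]]])

```text
time: 2.03
ee_pos: [0.3864, 0.3965, 0.2148]
tool_rot: [0.0, 1.0, 0.0, -0.0]
wrist_force: [-0.6, -0.0, -0.3]
gripper_width: 0.0392
grasp_force: 0.0
```

```bash
python3 - <<'E'
from h import *
s=sense();print(s["ee_pos"],s["tool_rot"],yaw(s),s["qpos"],s["gripper_width"])
im=optics.capture("wrist");cv2.imwrite("pics/w1.png",im[:,:,::-1])
for q in ["key","key_tip","block_hole0"]:
    print(q,[(np.round(d["centre"],1).tolist(),round(d["score"],2)) for d in spotter.tip_of("wrist",q)][:4])
for d in spotter.silhouettes("wrist","key")[:3]: print(d["centre"],d["score"],d["region"].sum(),im[d["region"]].mean(0))
for p in [(.437,.3285,.104),(.408,.3285,.104),(.468,.3285,.104),(.437,.3285,.045)]:print(proj(p,s))
cv2.imwrite("pics/w1c.png",cv2.resize(im[:,:,::-1],(800,500)))
E
```

```text
[0.3864 0.3965 0.2148] [ 0.0002  1.      0.0003 -0.0001] 3.1412511658071107 [ 0.701  -0.0898  1.8664  0.0006  1.3647 -0.8696] 0.039195637430750344
key [([335.7, 148.9], 0.72), ([229.8, 133.9], 0.63), ([270.1, 216.4], 0.58), ([344.1, 248.2], 0.58)]
key_tip [([345.5, 248.4], 0.94), ([335.4, 145.3], 0.88), ([233.0, 131.7], 0.87), ([264.3, 219.7], 0.63)]
block_hole0 [([261.5, 226.1], 0.98)]
[255.0, 229.4] 0.78 709 [176.0663 178.6883 174.8787]
[326.4, 262.0] 0.69 413 [54.8838 46.4818 42.5666]
[323.3, 106.0] 0.58 854 [151.6663  67.4742 177.5972]
[250.6835 248.907 ]
[248.5441 221.7307]
[253.1554 275.7809]
[260.5944 228.4647]
```

View pics/w1c.png

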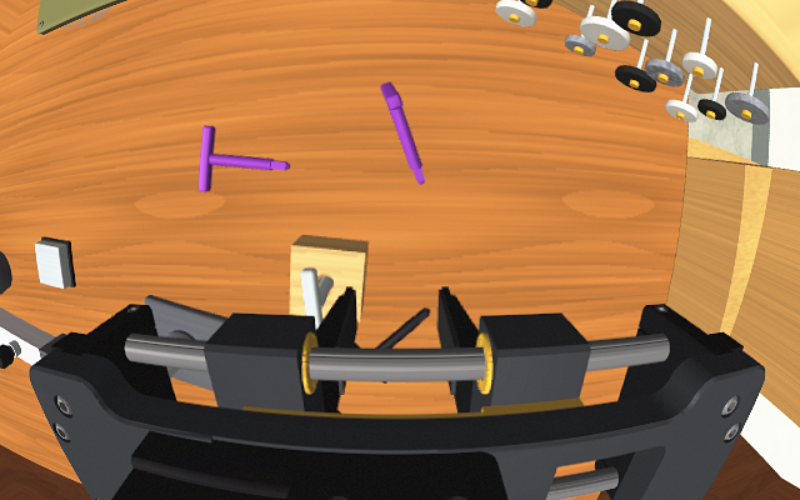

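>>> play_rows(rows=[[[0.1,-0.09,0,0,0,0,0.4],[0.2,-0.18,0,0,0,0,0.4],[0.3,-0.272,0,0,0,0,0.4],[0.3,-0.272,0,0,0,0,0.4],[0.3,-0.272,0,0,0,0,0.4]]])

```text
time: 2.7
ee_pos: [0.462, 0.328, 0.2145]
tool_rot: [0.001, 1.0, 0.0, -0.0]
wrist_force: [1.0, 1.1, -0.5]
gripper_width: 0.0381
grasp_force: 0.0
```

```bash
python3 - <<'E'
from h import *
s=sense();print(s["ee_pos"],s["tool_rot"],yaw(s),s["qpos"],s["gripper_width"])
im=optics.capture("wrist")
for q in ["key","key_tip","block_hole0"]:
    print(q,[(np.round(d["centre"],1).tolist(),round(d["score"],2)) for d in spotter.tip_of("wrist",q)][:4])
for d in spotter.silhouettes("wrist","key")[:3]: print(d["centre"],d["score"],d["region"].sum(),im[d["region"]].mean(0))
for p in [(.437,.3285,.11),(.404,.3285,.11),(.472,.3285,.11),(.437,.3285,.045)]:print(proj(p,s))
cv2.imwrite("pics/w2c.png",cv2.resize(im[120:280,220:420,::-1],(750,600),interpolation=cv2.INTER_CUBIC))
E
```

```text
[0.462  0.328  0.2145] [ 0.0007  1.      0.0001 -0.0002] 3.1401206150975973 [ 0.5224 -0.0598  1.8386  0.0004  1.3631 -1.047 ] 0.038105640190477796
key [([287.5, 67.8], 0.89), ([319.5, 156.8], 0.62), ([398.9, 194.6], 0.59), ([391.8, 89.0], 0.56)]
key_tip [([286.8, 69.1], 0.95), ([316.4, 159.3], 0.79), ([393.2, 86.1], 0.65), ([396.8, 195.4], 0.6)]
block_hole0 [([319.9, 161.9], 0.68), ([65.0, 163.7], 0.39)]
[378.4, 39.3] 0.94 985 [159.4406  72.2599 179.0792]
[325.1, 173.3] 0.93 1067 [226.8351 227.1565 220.8894]
[221.0, 66.1] 0.86 1177 [160.9601  72.9184 188.3008]
[319.0227 175.3407]
[319.0024 138.6777]
[319.0272 212.5052]
[318.6946 164.4709]
```

View pics/w2c.png

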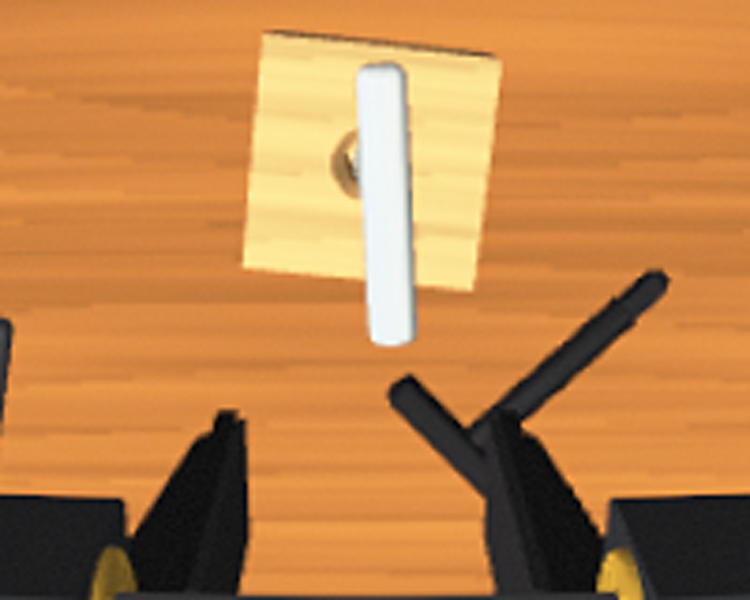

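The picture shows the silver bar from crop (382,65) to (392,345), with the hole mouth beside it near (355,163); the key leans slightly in its hole. The black and purple look-alikes are well clear.

```bash
python3 - <<'E'
from h import *
s=sense(); f=lambda u,v:(220+u/3.75,120+v/3.75)
A=atz("wrist",f(381,66),.11,s);B=atz("wrist",f(392,344),.11,s);print(A,B,(A+B)/2,np.linalg.norm(A-B),np.arctan2(*(B-A)[1::-1]))
im=optics.capture("wrist")
d=[d for d in spotter.silhouettes("wrist","key") if im[d["region"]].mean()>200][0]["region"]
g=im.min(2)>190; g[:, :300]=0; g[:,350:]=0; g[230:]=0
for m in (d,g):
    v,u=np.nonzero(m);P=np.array([atz("wrist",p,.11,s)[:2] for p in zip(u,v)]).astype(np.float32);print(cv2.minAreaRect(P*1000))
for c in [(330,165)]: pass
# block top corners -> center
q=[(264,32),(501,58),(473,291),(243,268)]
P=np.array([atz("wrist",f(*p),.045,s) for p in q]);print(P,P.mean(0))
print("hole net",atz("wrist",(319.9,161.9),.045,s))
E
```

```text
[0.4017 0.3318 0.11  ] [0.4699 0.3349 0.11  ] [0.4358 0.3333 0.11  ] 0.06830572150633038 0.04484434610395523
((436.21295166015625, 331.40399169921875), (68.46240997314453, 13.307158470153809), 2.796262502670288)
((436.9950256347656, 331.0035400390625), (66.75719451904297, 10.587251663208008), 2.7335293292999268)
[[0.3958 0.2987 0.045 ]
 [0.4032 0.3677 0.045 ]
 [0.4735 0.3609 0.045 ]
 [0.4665 0.2914 0.045 ]] [0.4347 0.3297 0.045 ]
hole net [0.4328 0.3309 0.045 ]
```

>>> play_rows(rows=[[[-0.104,0.016,0,0,0,0.09,0.4],[-0.104,0.016,-0.15,0,0,0.09,0.4],[-0.104,0.016,-0.3,0,0,0.09,0.4],[-0.104,0.016,-0.4,0,0,0.09,0.4],[-0.104,0.016,-0.4,0,0,0.09,0.4]]])

```text
time: 3.47
ee_pos: [0.431, 0.3302, 0.108]
tool_rot: [-0.023, 1.0, -0.003, -0.005]
wrist_force: [-1.1, 0.3, -0.9]
gripper_width: 0.0379
grasp_force: 0.0
```

```bash
python3 - <<'E'
from h import *
s=sense();print(s["ee_pos"],yaw(s)-np.pi,s["wrist_force"])
for c in ("scene","side"):
    im=optics.capture(c)
    x,y=(360,200) if c=="scene" else (170,120)
    cv2.imwrite(f"pics/k_{c}.png",cv2.resize(im[y:y+120,x:x+100,::-1],(400,480),interpolation=cv2.INTER_CUBIC))
cv2.imwrite("pics/k2.png",np.hstack([cv2.imread("pics/k_scene.png"),cv2.imread("pics/k_side.png")]))
E
```

```text
[0.431  0.3302 0.108 ] -6.236950510225929 [-1.0662  0.3418 -0.9427]
```

View pics/k2.png

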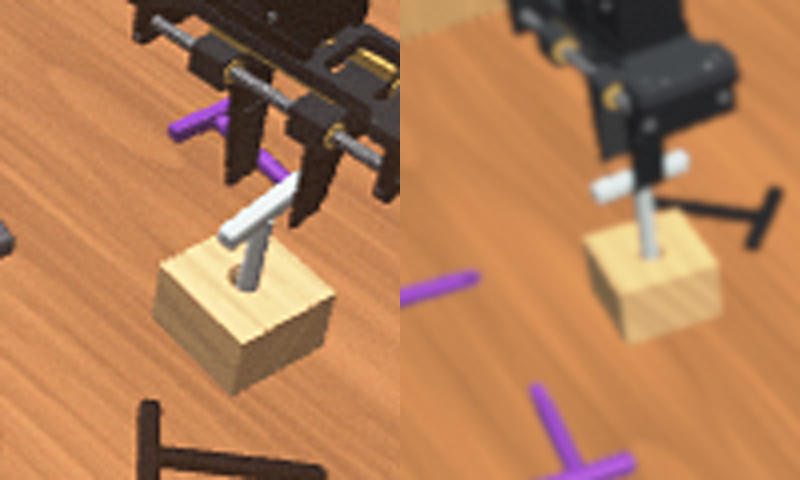

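>>> play_rows(rows=[[[0.004,0,-0.06,0,0,0,0.4],[0.004,0,-0.12,0,0,0,0.4],[0.004,0,-0.12,0,0,0,0.4],[0.004,0,-0.12,0,0,0,0.4],[0.004,0,-0.12,0,0,0,0.4]]])

```text
time: 3.98
ee_pos: [0.4379, 0.3331, 0.0872]
tool_rot: [-0.023, 1.0, 0.001, 0.002]
wrist_force: [-0.3, -0.0, 0.2]
gripper_width: 0.038
grasp_force: 0.0
```

>>> play_rows(rows=[[[0,0,0,0,0,0,0],[0,0,0,0,0,0,0],[0,0,0,0,0,0,0],[0,0,0,0,0,0,0],[0,0,0,0,0,0,0]]])

```text
time: 4.4
ee_pos: [0.4366, 0.3319, 0.0849]
tool_rot: [-0.023, 1.0, -0.0, 0.0]
wrist_force: [0.6, -2.2, 2.3]
gripper_width: 0.0116
grasp_force: 29.9
```

>>> play_rows(rows=[[[0,0,0,0,0,0,0],[0,0,0,0,0,0,0],[0,0,0,0,0,0,0]]])

```text
time: 4.65
ee_pos: [0.4367, 0.3319, 0.085]
tool_rot: [-0.023, 1.0, -0.0, 0.0]
wrist_force: [0.1, -2.5, 3.3]
gripper_width: 0.0115
grasp_force: 29.9
```

>>> play_rows(rows=[[[0,0,0.06,0,0,0,0],[0,0,0.18,0,0,0,0],[0,0,0.32,0,0,0,0],[0,0,0.46,0,0,0,0],[0,0,0.6,0,0,0,0]]])

```text
time: 5.07
ee_pos: [0.4358, 0.3323, 0.2352]
tool_rot: [-0.023, 1.0, 0.0, -0.001]
wrist_force: [1.3, 0.5, -0.9]
gripper_width: 0.0115
grasp_force: 30.0
```

>>> play_rows(rows=[[[0.015,-0.07,0.12,0,0,-0.17,0],[0.03,-0.14,0.2,0,0,-0.34,0],[0.045,-0.21,0.2,0,0,-0.51,0],[0.06,-0.28,0.2,0,0,-0.68,0],[0.076,-0.352,0.2,0,0,-0.86,0]]])

```text
time: 5.48
ee_pos: [0.4556, 0.244, 0.2848]
tool_rot: [0.193, 0.981, 0.001, 0.0]
wrist_force: [-1.0, -0.9, -1.2]
gripper_width: 0.0116
grasp_force: 30.0
```

>>> play_rows(rows=[[[0.015,-0.07,0,0,0,-0.17,0],[0.03,-0.14,0,0,0,-0.34,0],[0.045,-0.21,0,0,0,-0.51,0],[0.06,-0.28,0,0,0,-0.68,0],[0.076,-0.352,0,0,0,-0.86,0]]])

```text
time: 5.9
ee_pos: [0.4744, 0.1558, 0.2839]
tool_rot: [0.398, 0.917, 0.0, -0.001]
wrist_force: [0.3, -0.2, -1.3]
gripper_width: 0.0115
grasp_force: 30.0
```

>>> play_rows(rows=[[[0.015,-0.07,0,0,0,-0.17,0],[0.03,-0.14,0,0,0,-0.34,0],[0.045,-0.21,0,0,0,-0.51,0],[0.06,-0.28,0,0,0,-0.68,0],[0.076,-0.352,0,0,0,-0.86,0]]])

```text
time: 6.32
ee_pos: [0.4935, 0.0678, 0.2839]
tool_rot: [0.585, 0.811, 0.0, -0.001]
wrist_force: [1.2, -0.6, -1.3]
gripper_width: 0.0118
grasp_force: 30.0
```

>>> play_rows(rows=[[[0.02,-0.09,0,0,0,-0.22,0],[0.04,-0.18,0,0,0,-0.44,0],[0.06,-0.27,0,0,0,-0.66,0],[0.076,-0.352,0,0,0,-0.86,0],[0.076,-0.352,0,0,0,-0.86,0]]])

```text
time: 6.73
ee_pos: [0.5129, -0.0222, 0.2838]
tool_rot: [0.745, 0.667, -0.0, -0.0]
wrist_force: [-1.2, 0.4, -1.7]
gripper_width: 0.0118
grasp_force: 30.0
```

```bash
python3 - <<'E'
from h import *
s=sense();print(s["ee_pos"],s["tool_rot"],yaw(s),s["qpos"],s["gripper_width"],s["grasp_force"])
im=optics.capture("wrist")
for q in ["recess","knob_grip","key_tip"]:
    print(q,[(np.round(d["centre"],1).tolist(),round(d["score"],2)) for d in spotter.tip_of("wrist",q)][:4])
for p in [(.5126,.0215,.16),(.4957,-.0517,.172)]:print(proj(p,s))
cv2.imwrite("pics/w3.png",im[:,:,::-1])
u,v=proj((.5126,.0215,.16),s).astype(int);v0=max(0,v-60);u0=u-80
print(u0,v0)
cv2.imwrite("pics/w3c.png",cv2.resize(im[v0:v0+120,u0:u0+160,::-1],(800,600),interpolation=cv2.INTER_CUBIC))
E
```

```text
[ 0.5129 -0.0222  0.2838] [ 0.7449  0.6672 -0.0003 -0.    ] 1.4607946327994468 [-0.1477 -0.2169  1.8641 -0.0004  1.4949 -0.0376] 0.011801887963263594 29.98572058888385
recess [([309.6, 152.1], 0.74)]
knob_grip [([309.8, 161.2], 0.74), ([303.1, 227.0], 0.7)]
key_tip []
[312.9076 150.3116]
[303.9638 228.9321]
232 90
```

View pics/w3c.png

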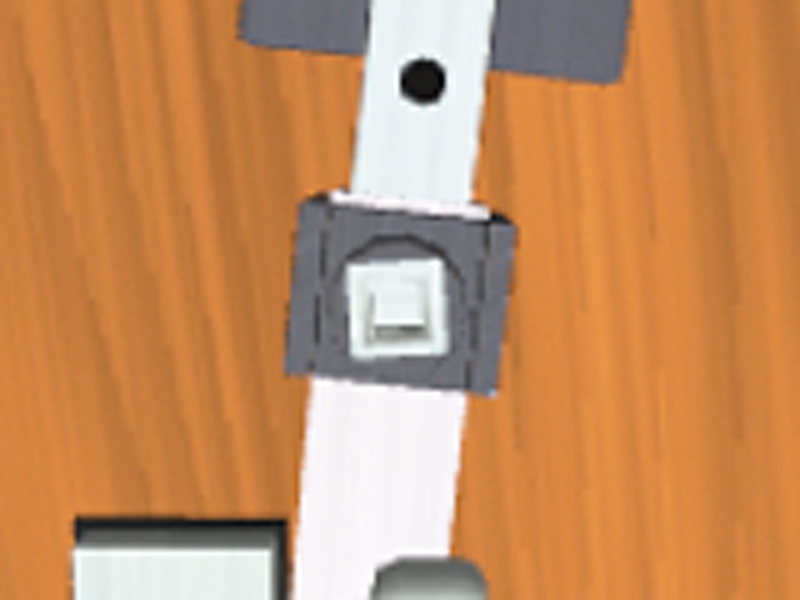

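The crop shows the recess as a bright bevelled square with corners near crop (346,262), (444,260), (446,355) and (352,360). Its centre is at full-frame (311.4,151.8), and it is turned slightly anticlockwise from the tube.

```bash
python3 - <<'E'
from h import *
s=sense(); f=lambda u,v:(232+u/5,90+v/5)
q=np.array([atz("wrist",f(*p),.16,s) for p in [(346,262),(444,260),(446,355),(352,360)]])
print(q,q.mean(0),np.linalg.norm(q-np.roll(q,1,0),axis=1)*1000)
e=np.roll(q,-1,0)-q; a=np.arctan2(e[:,1],e[:,0]);print("edge yaw mod90",(a+np.pi/4)%(np.pi/2)-np.pi/4)
z=np.exp(4j*a).mean();print("mean",np.angle(z)/4)
# tube edges top z .136 / lower section: left (312,380)-(296,590); right (466,392)-(452,560)
for A,B in [((314,380),(296,590)),((466,395),(452,555)),((358,190),(374,0))]:
    d=atz("wrist",f(*B),.136,s)-atz("wrist",f(*A),.136,s);print("tube",np.arctan2(d[1],d[0]))
im=cv2.imread("pics/w3.png");crop=im[130:175,290:335].min(2)
# bright bevel region
c=cv2.cvtColor(im,cv2.COLOR_BGR2GRAY)
m=np.zeros_like(c);m[135:168,296:328]=c[135:168,296:328];m=(m>150)
n,l,st,ce=cv2.connectedComponentsWithStats(m.astype(np.uint8));k=1+st[1:,4].argmax();print(st[k],ce[k])
v,u=np.nonzero(l==k);P=np.array([atz("wrist",p,.16,s)[:2] for p in zip(u,v)]).astype(np.float32);r=cv2.minAreaRect(P*1000);print(r)
print("net",atz("wrist",(309.6,152.1),.16,s))
E
```

```text
[[0.5015 0.0335 0.16  ]
 [0.52   0.0319 0.16  ]
 [0.5185 0.0137 0.16  ]
 [0.5005 0.0146 0.16  ]] [0.5101 0.0235 0.16  ] [18.8723 18.5483 18.2439 17.9958]
edge yaw mod90 [-0.0845 -0.0797 -0.0502 -0.05  ]
mean -0.06610536689596745
tube -1.7755239998981114
tube -1.75367012289054
tube 1.3826981715216893
[301 142  21  20 356] [310.8961 150.9972]
((509.8047180175781, 23.830524444580078), (18.26437759399414, 18.98539161682129), 84.24198913574219)
net [0.5084 0.0234 0.16  ]
```

>>> play_rows(rows=[[[-0.006,0.09,0,0,0,0.08,0],[-0.012,0.183,0,0,0,0.08,0],[-0.012,0.183,-0.07,0,0,0.08,0],[-0.012,0.183,-0.14,0,0,0.08,0],[-0.012,0.183,-0.14,0,0,0.08,0]]])

```text
time: 7.35
ee_pos: [0.5073, 0.0276, 0.2457]
tool_rot: [0.728, 0.685, -0.002, -0.002]
wrist_force: [-0.6, -0.4, -2.9]
gripper_width: 0.0118
grasp_force: 30.0
```

```bash
python3 - <<'E'
from h import *
s=sense();print(s["ee_pos"],s["tool_rot"],yaw(s))
o=[]
for c in ("scene","side"):
    im=optics.capture(c);cv2.imwrite(f"pics/r_{c}.png",im[:,:,::-1])
    x,y=(280,130) if c=="scene" else (280,150)
    o.append(cv2.resize(im[y:y+80,x:x+66,::-1],(400,485),interpolation=cv2.INTER_CUBIC))
    for q in ["recess","key_tip"]:
        print(c,q,[(np.round(d["centre"],1).tolist(),round(d["score"],2)) for d in spotter.tip_of(c,q)][:5])
    V=optics.get_calibration(c)
    for p in [(.51,.0236,.16),(s["ee_pos"][0],s["ee_pos"][1],s["ee_pos"][2]-.075)]:
        q=V["intrinsics"]@(V["view"][:3,:3]@p+V["view"][:3,3]);print(c,q[:2]/q[2])
cv2.imwrite("pics/r2.png",np.hstack(o))
E
```

```text
[0.5073 0.0276 0.2457] [ 0.7283  0.6853 -0.002  -0.0024] 1.5100043693419127
scene recess [([311.7, 180.7], 0.63)]
scene key_tip [([319.3, 176.3], 0.76), ([442.0, 322.5], 0.68), ([474.8, 286.5], 0.57), ([437.7, 247.4], 0.48)]
scene [314.3351 178.3131]
scene [316.153  175.0701]
side recess [([321.7, 201.0], 0.46)]
side key_tip [([200.1, 217.6], 0.79), ([230.6, 168.7], 0.7), ([191.3, 187.4], 0.59), ([321.4, 193.4], 0.55)]
side [321.1711 200.8201]
side [319.266  196.6157]
```

View pics/r2.png

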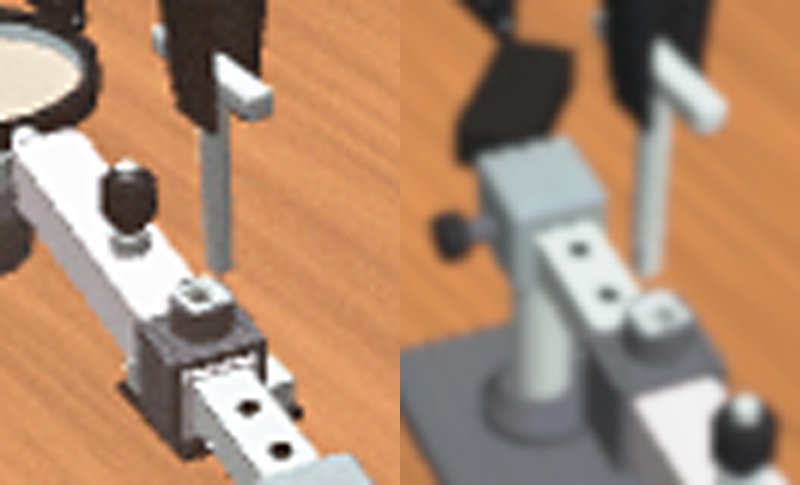

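```bash
python3 - <<'E'
from h import *
s=sense();print(s["ee_pos"],s["tool_rot"])
f=lambda u,v:(280+u*66/400,130+v*80/485);g=lambda u,v:(280+(u-400)*66/400,150+v*80/485)
for n,a,b in [("tip",(219,271),(648,276)),("rec",(198,295),(661,315)),("shanktop",(211,140),(655,150))]:
    A,B=f(*a),g(*b);print(n,A,B,tri(ray("scene",A),ray("side",B)))
for z in(.168,.170,.172): print(atz("scene",f(219,271),z),atz("side",g(648,276),z))
print(atz("scene",f(198,295),.16),atz("side",g(661,315),.16))
E
```

```text
[0.5102 0.026  0.2512] [0.7293 0.6842 0.0008 0.0008]
tip (316.135, 174.70103092783506) (320.92, 195.5257731958763) [0.5096 0.0277 0.1729]
rec (312.67, 178.659793814433) (323.065, 201.95876288659792) [0.5125 0.0199 0.158 ]
shanktop (314.815, 153.09278350515464) (322.075, 174.7422680412371) [0.5093 0.0247 0.2329]
[0.504  0.0232 0.168 ] [0.5146 0.0312 0.168 ]
[0.5058 0.0255 0.17  ] [0.5131 0.0293 0.17  ]
[0.5075 0.0278 0.172 ] [0.5117 0.0274 0.172 ]
[0.5141 0.0222 0.16  ] [0.5112 0.0181 0.16  ]
```

>>> play_rows(rows=[[[0.01,-0.024,-0.02,0,0,0,0],[0.01,-0.024,-0.02,0,0,0,0],[0.01,-0.024,-0.02,0,0,0,0],[0.01,-0.024,-0.02,0,0,0,0],[0.01,-0.024,-0.02,0,0,0,0]]])

```text
time: 8.07
ee_pos: [0.512, 0.0198, 0.2447]
tool_rot: [0.729, 0.684, 0.0, -0.0]
wrist_force: [0.7, 0.5, -0.5]
gripper_width: 0.0116
grasp_force: 30.0
```

>>> play_rows(rows=[[[0,0,0,0,0,0,0],[0,0,0,0,0,0,0]]])

```text
time: 8.23
ee_pos: [0.512, 0.02, 0.2447]
tool_rot: [0.729, 0.684, 0.0, 0.0]
wrist_force: [-0.8, 0.6, -1.5]
gripper_width: 0.012
grasp_force: 30.0
```

```bash
python3 - <<'E'
from h import *
o=[]
for c in ("scene","side"):
    s=sense();print(s["ee_pos"],s["tool_rot"],yaw(s))
    im=optics.capture(c);cv2.imwrite(f"pics/t_{c}.png",im[:,:,::-1])
    x,y=(295,140) if c=="scene" else (300,160)
    o.append(cv2.resize(im[y:y+60,x:x+40,::-1],(400,600),interpolation=cv2.INTER_CUBIC))
cv2.imwrite("pics/t2.png",np.hstack(o))
E
```

```text
[0.512  0.02   0.2447] [0.7294 0.6841 0.     0.    ] 1.5068474015541078
[0.512  0.02   0.2447] [0.7293 0.6842 0.0001 0.    ] 1.506878152331383
```

View pics/t2.png

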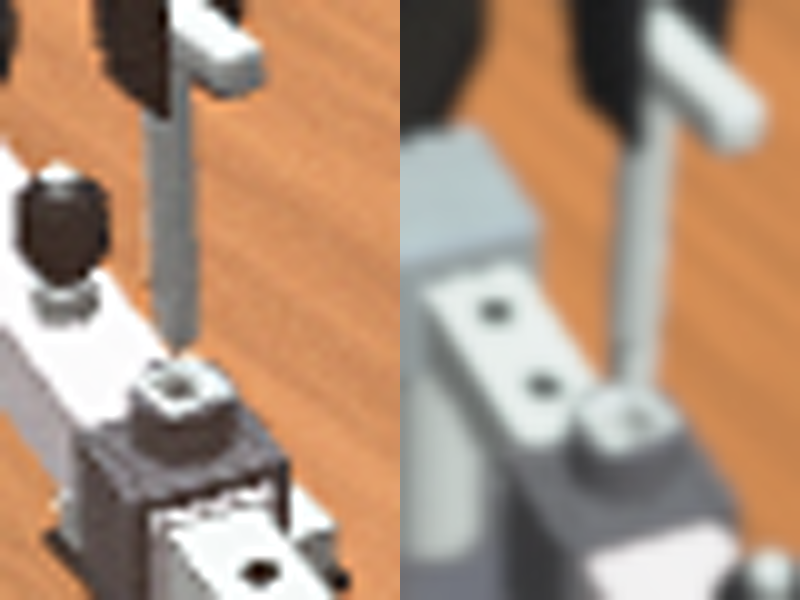

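The tip is at scene (312.8,174.5) and side (323.2,198.8), and the recess mouth at scene (313.2,178.7) and side (323.2,202.0), so it is almost directly above.

```bash
python3 - <<'E'
from h import *
t=tri(ray("scene",(312.8,174.6)),ray("side",(323.2,198.8)));r=tri(ray("scene",(313.2,178.7)),ray("side",(323.2,202.)))
print(t,r,r-t)
for dz in (.0,.002): print((atz("scene",(313.2,178.7),.16)+atz("side",(323.2,202.),.16))/2-(atz("scene",(312.8,174.6),.1697-dz)+atz("side",(323.2,198.8),.1697-dz))/2)
E
```

```text
[0.5112 0.0186 0.1689] [0.5121 0.0202 0.1579] [ 0.0009  0.0016 -0.011 ]
[ 0.001   0.0018 -0.0097]
[ 0.0011  0.002  -0.0077]
```

>>> play_rows(rows=[[[0.004,0.007,0,0,0,0,0],[0.004,0.007,-0.02,0,0,0,0],[0.004,0.007,-0.04,0,0,0,0],[0.004,0.007,-0.05,0,0,0,0],[0.004,0.007,-0.05,0,0,0,0]]])

```text
time: 8.75
ee_pos: [0.5123, 0.0218, 0.2307]
tool_rot: [0.729, 0.684, -0.001, -0.001]
wrist_force: [-0.5, -0.1, -1.7]
gripper_width: 0.0117
grasp_force: 30.0
```

>>> play_rows(rows=[[[0,0,-0.01,0,0,0,0],[0,0,-0.02,0,0,0,0],[0,0,-0.02,0,0,0,0],[0,0,-0.02,0,0,0,0]]])

```text
time: 9.08
ee_pos: [0.5129, 0.0217, 0.227]
tool_rot: [0.729, 0.684, -0.0, -0.0]
wrist_force: [-0.5, 1.0, -1.2]
gripper_width: 0.0119
grasp_force: 30.0
```

>>> play_rows(rows=[[[0,0,-0.006,0,0,0,0],[0,0,-0.012,0,0,0,0],[0,0,-0.012,0,0,0,0],[0,0,-0.012,0,0,0,0]]])

```text
time: 9.42
ee_pos: [0.513, 0.0217, 0.2241]
tool_rot: [0.729, 0.684, 0.0, 0.0]
wrist_force: [0.5, 0.2, -1.2]
gripper_width: 0.0117
grasp_force: 30.0
```

>>> play_rows(rows=[[[0,0,0,0,0,0.2,0],[0,0,0,0,0,0.4,0],[0,0,0,0,0,0.6,0],[0,0,0,0,0,0.6,0],[0,0,0,0,0,0.6,0]]])

```text
time: 9.83
ee_pos: [0.5127, 0.0219, 0.2241]
tool_rot: [0.62, 0.785, -0.0, -0.001]
wrist_force: [-1.7, 0.7, -1.2]
gripper_width: 0.0121
grasp_force: 30.0
```

```bash
python3 - <<'E'
from h import *
s=sense();print(s["ee_pos"],s["tool_rot"],yaw(s),s["wrist_force"],s["moment"],s["qpos"][5])
E
```

```text
[0.5127 0.0219 0.2241] [ 0.6199  0.7846 -0.0001 -0.0005] 1.8042545546240623 [-1.6807  0.7249 -1.1859] [ 0.1311  0.4613 -0.0529] -0.2957010617525901
```

>>> play_rows(rows=[[[0,0,0,0,0,0.2,0],[0,0,0,0,0,0.4,0],[0,0,0,0,0,0.6,0],[0,0,0,0,0,0.8,0],[0,0,0,0,0,0.8,0]]])

```text
time: 10.25
ee_pos: [0.5126, 0.022, 0.224]
tool_rot: [0.451, 0.893, 0.0, -0.001]
wrist_force: [-1.9, 1.6, -0.6]
gripper_width: 0.012
grasp_force: 30.0
```

>>> play_rows(rows=[[[0,0,0,0,0,0.2,0],[0,0,0,0,0,0.4,0],[0,0,0,0,0,0.6,0],[0,0,0,0,0,0.8,0],[0,0,0,0,0,0.8,0]]])

```text
time: 10.67
ee_pos: [0.5125, 0.022, 0.2241]
tool_rot: [0.265, 0.964, 0.0, -0.001]
wrist_force: [-2.2, 1.5, -0.1]
gripper_width: 0.0117
grasp_force: 30.0
```

```bash
python3 - <<'E'
from h import *
s=sense();print(s["ee_pos"],s["tool_rot"],yaw(s),s["wrist_force"],s["moment"],s["qpos"][5])
E
```

```text
[0.5125 0.022  0.2241] [ 0.2653  0.9642  0.0001 -0.0007] 2.6045012542384867 [-2.2328  1.5209 -0.0657] [ 0.3897  0.786  -0.1239] -1.095900130435601
```

>>> play_rows(rows=[[[0,0,0,0,0,0.2,0],[0,0,0,0,0,0.4,0],[0,0,0,0,0,0.6,0],[0,0,0,0,0,0.7,0],[0,0,0,0,0,0.7,0]]])

```text
time: 11.08
ee_pos: [0.5125, 0.0219, 0.2241]
tool_rot: [0.094, 0.996, 0.0, -0.001]
wrist_force: [-2.7, 0.8, 0.7]
gripper_width: 0.0118
grasp_force: 30.0
```

>>> play_rows(rows=[[[0,0,0,0,0,-0.1,0],[0,0,0,0,0,-0.2,0],[0,0,0.04,0,0,-0.2,0],[0,0,0.1,0,0,-0.2,0],[0,0,0.18,0,0,-0.2,0]]])

```text
time: 11.5
ee_pos: [0.513, 0.0213, 0.2689]
tool_rot: [0.143, 0.99, -0.001, -0.0]
wrist_force: [0.5, -0.6, -0.7]
gripper_width: 0.0119
grasp_force: 30.0
```

```bash
python3 - <<'E'
from h import *
s=sense();print(s["ee_pos"],s["tool_rot"],yaw(s),s["wrist_force"],s["moment"],s["qpos"][5])
for c in ("scene","side"):
    im=optics.capture(c);cv2.imwrite(f"pics/u_{c}.png",im[:,:,::-1])
x,y=295,140; a=cv2.resize(cv2.imread("pics/u_scene.png")[140:200,295:335],(400,600),interpolation=cv2.INTER_CUBIC)
b=cv2.resize(cv2.imread("pics/u_side.png")[160:220,300:340],(400,600),interpolation=cv2.INTER_CUBIC)
cv2.imwrite("pics/u2.png",np.hstack([a,b]))
E
```

```text
[0.513  0.0213 0.2689] [ 0.1432  0.9897 -0.0005 -0.0003] 2.8542884867313645 [ 0.5072 -0.5651 -0.6684] [0.0622 0.0063 0.0116] -1.3458854029577827
```

View pics/u2.png

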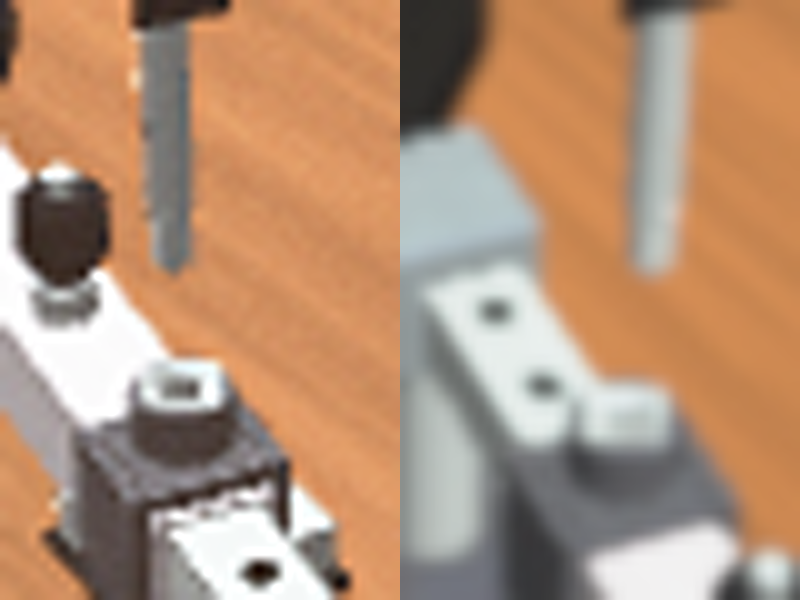

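The head has visibly turned, and the turn worked out from the key is about 1.4 rad. Now I carry the key back to the block.

>>> play_rows(rows=[[[-0.015,0.06,0,0,0,0.04,0],[-0.035,0.14,0,0,0,0.08,0],[-0.06,0.24,0,0,0,0.12,0],[-0.08,0.32,0,0,0,0.16,0],[-0.1,0.41,0,0,0,0.2,0]]])

```text
time: 12.02
ee_pos: [0.4881, 0.1247, 0.2688]
tool_rot: [0.093, 0.996, -0.0, 0.001]
wrist_force: [0.6, -0.9, -1.1]
gripper_width: 0.0118
grasp_force: 30.0
```

>>> play_rows(rows=[[[-0.02,0.083,0,0,0,0.04,0],[-0.04,0.166,0,0,0,0.08,0],[-0.06,0.25,0,0,0,0.12,0],[-0.08,0.33,0,0,0,0.16,0],[-0.1,0.41,0,0,0,0.2,0]]])

```text
time: 12.43
ee_pos: [0.4631, 0.2276, 0.2688]
tool_rot: [0.043, 0.999, -0.0, 0.001]
wrist_force: [0.7, -0.5, -1.0]
gripper_width: 0.0116
grasp_force: 30.0
```

>>> play_rows(rows=[[[-0.03,0.1,0,0,0,0.04,0],[-0.05,0.2,0,0,0,0.08,0],[-0.08,0.3,0,0,0,0.12,0],[-0.1,0.41,0,0,0,0.16,0],[-0.1,0.41,0,0,0,0.2,0]]])

```text
time: 12.85
ee_pos: [0.4372, 0.3326, 0.2686]
tool_rot: [-0.009, 1.0, 0.001, 0.0]
wrist_force: [-0.4, 1.2, -1.4]
gripper_width: 0.0115
grasp_force: 30.0
```

>>> play_rows(rows=[[[0,0,-0.1,0,0,0,0],[0,0,-0.2,0,0,0,0],[0,0,-0.3,0,0,0,0],[0,0,-0.3,0,0,0,0],[0,0,-0.3,0,0,0,0]]])

```text
time: 13.27
ee_pos: [0.4374, 0.3282, 0.1925]
tool_rot: [-0.007, 1.0, -0.001, -0.001]
wrist_force: [0.6, -0.4, -1.1]
gripper_width: 0.0119
grasp_force: 30.0
```

```bash
python3 - <<'E'
from h import *
s=sense();print(s["ee_pos"],s["tool_rot"],yaw(s),s["wrist_force"],s["moment"],s["qpos"][5])
E
```

```text
[0.4374 0.3282 0.1925] [-0.0071  1.     -0.0011 -0.0013] -3.127358582167627 [ 0.5581 -0.4125 -1.1238] [0.0443 0.0126 0.0339] -1.0390593741317198
```

>>> play_rows(rows=[[[0,0,-0.08,0,0,0,0],[0,0,-0.16,0,0,0,0],[0,0,-0.24,0,0,0,0],[0,0,-0.24,0,0,0,0],[0,0,-0.24,0,0,0,0]]])

```text
time: 13.68
ee_pos: [0.4386, 0.3292, 0.1352]
tool_rot: [-0.007, 1.0, 0.0, 0.0]
wrist_force: [0.4, -0.0, -0.5]
gripper_width: 0.0118
grasp_force: 30.0
```

>>> play_rows(rows=[[[0,0,0,0,0,0,0],[0,0,0,0,0,0,0]]])

```text
time: 13.85
ee_pos: [0.4395, 0.33, 0.137]
tool_rot: [-0.007, 1.0, 0.001, 0.002]
wrist_force: [0.6, 0.8, -0.5]
gripper_width: 0.0116
grasp_force: 30.0
```

>>> play_rows(rows=[[[-0.006,0.004,0,0,0,0,0],[-0.006,0.004,-0.04,0,0,0,0],[-0.006,0.004,-0.08,0,0,0,0],[-0.006,0.004,-0.08,0,0,0,0],[-0.006,0.004,-0.08,0,0,0,0]]])

```text
time: 14.27
ee_pos: [0.4355, 0.3296, 0.1125]
tool_rot: [-0.008, 1.0, -0.001, -0.001]
wrist_force: [-0.6, 0.0, -1.0]
gripper_width: 0.0115
grasp_force: 30.0
```

>>> play_rows(rows=[[[0,0,-0.04,0,0,0,0],[0,0,-0.08,0,0,0,0],[0,0,-0.11,0,0,0,0],[0,0,-0.11,0,0,0,0],[0,0,-0.11,0,0,0,0]]])

```text
time: 14.68
ee_pos: [0.4361, 0.33, 0.0857]
tool_rot: [-0.008, 1.0, -0.0, -0.001]
wrist_force: [-0.6, -0.9, 0.1]
gripper_width: 0.0117
grasp_force: 30.0
```

>>> play_rows(rows=[[[0,0,0,0,0,0,0.35],[0,0,0,0,0,0,0.35],[0,0,0,0,0,0,0.35],[0,0,0,0,0,0,0.35],[0,0,0,0,0,0,0.35]]])

```text
time: 15.1
ee_pos: [0.4366, 0.3303, 0.0869]
tool_rot: [-0.008, 1.0, 0.0, 0.0]
wrist_force: [0.0, -1.0, 0.2]
gripper_width: 0.0327
grasp_force: 0.0
```

>>> play_rows(rows=[[[0,0,0.05,0,0,0,0.4],[0,0,0.15,0,0,0,0.4],[0,0,0.28,0,0,0,0.4],[0,0,0.4,0,0,0,0.4],[0,0,0.54,0,0,0,0.4]]])

```text
time: 15.52
ee_pos: [0.4359, 0.3299, 0.2232]
tool_rot: [-0.008, 1.0, -0.0, -0.0]
wrist_force: [0.5, 0.6, 0.0]
gripper_width: 0.0378
grasp_force: 0.0
```

```bash
python3 - <<'E'
from h import *
s=sense();print(s["ee_pos"],yaw(s),s["wrist_force"],s["gripper_width"])
for c in ("scene","side"):
    im=optics.capture(c)
    for d in spotter.silhouettes(c,"key"):
        m=im[d["region"]].mean(0);print(c,d["centre"],round(d["score"],2),m.round()) if m.min()>110 else 0
    print([(np.round(d["centre"],1).tolist(),round(d["score"],2)) for d in spotter.tip_of(c,"key_tip")])
E
```

```text
[0.4359 0.3299 0.2232] -3.126410472679286 [0.5311 0.571  0.0142] 0.037802671203347175
scene [420.4, 255.6] 0.66 [174. 166. 161.]
[([422.7, 278.1], 0.85), ([437.8, 249.3], 0.64), ([439.9, 319.4], 0.63), ([474.0, 288.4], 0.52)]
side [229.8, 164.8] 0.57 [202. 198. 190.]
[([232.8, 191.2], 0.64), ([227.1, 170.6], 0.56), ([187.8, 186.6], 0.54), ([201.5, 220.2], 0.52)]
```

>>> play_rows(rows=[[[0.01,-0.04,0.02,0,0,-0.09,0.52],[0.03,-0.12,0.02,0,0,-0.18,0.52],[0.05,-0.2,0.02,0,0,-0.27,0.52],[0.07,-0.29,0.02,0,0,-0.36,0.52],[0.086,-0.38,0.02,0,0,-0.46,0.52]]])

```text
time: 16.23
ee_pos: [0.4571, 0.234, 0.2245]
tool_rot: [0.108, 0.994, -0.001, -0.002]
wrist_force: [1.1, -0.3, -0.8]
gripper_width: 0.0492
grasp_force: 0.0
```

>>> play_rows(rows=[[[0.02,-0.08,0,0,0,0,0.52],[0.04,-0.16,0,0,0,0,0.52],[0.06,-0.24,0,0,0,0,0.52],[0.08,-0.31,0,0,0,0,0.52],[0.086,-0.38,0,0,0,0,0.52]]])

```text
time: 16.65
ee_pos: [0.4788, 0.139, 0.2245]
tool_rot: [0.107, 0.994, -0.001, -0.002]
wrist_force: [-0.1, -0.5, 0.3]
gripper_width: 0.0493
grasp_force: 0.0
```

>>> play_rows(rows=[[[0.02,-0.08,0,0,0,0,0.52],[0.04,-0.16,0,0,0,0,0.52],[0.06,-0.24,0,0,0,0,0.52],[0.08,-0.31,0,0,0,0,0.52],[0.086,-0.38,0,0,0,0,0.52]]])

```text
time: 17.07
ee_pos: [0.5003, 0.0442, 0.2245]
tool_rot: [0.107, 0.994, -0.0, -0.002]
wrist_force: [0.1, 0.0, 1.1]
gripper_width: 0.049
grasp_force: 0.0
```

>>> play_rows(rows=[[[0.02,-0.08,0,0,0,0,0.52],[0.04,-0.18,0,0,0,0,0.52],[0.06,-0.28,0,0,0,0,0.52],[0.086,-0.38,0,0,0,0,0.52],[0.086,-0.38,0,0,0,0,0.52]]])

```text
time: 17.48
ee_pos: [0.5221, -0.0529, 0.2245]
tool_rot: [0.109, 0.994, -0.001, -0.002]
wrist_force: [-0.8, -0.7, -0.5]
gripper_width: 0.0492
grasp_force: 0.0
```

>>> play_rows(rows=[[[0,0,0,0,0,0,0.52],[0,0,0,0,0,0,0.52],[0,0,0,0,0,0,0.52]]])

```text
time: 17.73
ee_pos: [0.5219, -0.0489, 0.2258]
tool_rot: [0.107, 0.994, 0.0, -0.001]
wrist_force: [-0.2, 0.8, -0.2]
gripper_width: 0.0492
grasp_force: 0.0
```

```bash
python3 - <<'E'
from h import *
s=sense();print(s["ee_pos"],s["tool_rot"],yaw(s),s["qpos"],s["gripper_width"])
im=optics.capture("wrist");cv2.imwrite("pics/n1.png",im[:,:,::-1])
for q in ["recess","knob_grip"]:
    for d in spotter.tip_of("wrist",q)[:3]: print(q,np.round(d["centre"],1),round(d["score"],2),atz("wrist",d["centre"],.161,s))
for d in spotter.silhouettes("wrist","knob_grip")[:2]:
    m=d["region"];dk=m&(im.max(2)<90);v,u=np.nonzero(dk);print(d["score"],m.sum(),dk.sum(),u.min(),u.max(),v.min(),v.max())
c=proj((.497,-.0517,.172),s);print(c)
x,y=int(c[0])-80,max(0,int(c[1])-60);print(x,y)
cv2.imwrite("pics/n1c.png",cv2.resize(im[y:y+120,x:x+160,::-1],(800,600),interpolation=cv2.INTER_CUBIC))
E
```

```text
[ 0.5219 -0.0489  0.2258] [ 0.1067  0.9943  0.0002 -0.0008] 2.927701550429478 [-0.196  -0.1634  1.9145  0.0002  1.3922 -1.553 ] 0.049203946392472754
recess [405.2 178.7] 0.77 [0.507  0.0243 0.161 ]
knob_grip [309.  184.1] 0.6 [ 0.4955 -0.051   0.161 ]
0.69 939 693 290 322 166 200Traceback (most recent call last):
  File "<stdin>", line 7, in <module>
    return umr_minimum(a, axis, None, out, keepdims, initial, where)
ValueError: zero-size array to reduction operation minimum which has no identity
```

>>> play_rows(rows=[[[-0.05,-0.01,0,0,0,0,0.52],[-0.1,-0.01,-0.05,0,0,0,0.52],[-0.1,-0.01,-0.1,0,0,0,0.52],[-0.1,-0.01,-0.1,0,0,0,0.52],[-0.1,-0.01,-0.1,0,0,0,0.52]]])

```text
time: 18.35
ee_pos: [0.4971, -0.0519, 0.2005]
tool_rot: [0.107, 0.994, 0.0, -0.001]
wrist_force: [-0.1, -0.3, -0.1]
gripper_width: 0.0493
grasp_force: 0.0
```

```bash
python3 - <<'E'
from h import *
for i in range(3):
    s=sense();optics.capture("scene")
print(s["ee_pos"],s["wrist_force"])
a=optics.capture("scene")[120:200,270:350,::-1];b=optics.capture("side")[170:250,300:380,::-1]
cv2.imwrite("pics/g.png",np.hstack([cv2.resize(x,(400,400),interpolation=cv2.INTER_CUBIC) for x in(a,b)]))
print(sense()["ee_pos"])
E
```

```text
[ 0.4981 -0.0522  0.202 ] [-0.5629 -0.0448 -0.078 ]
[ 0.4982 -0.0524  0.2023]
```

View pics/g.png

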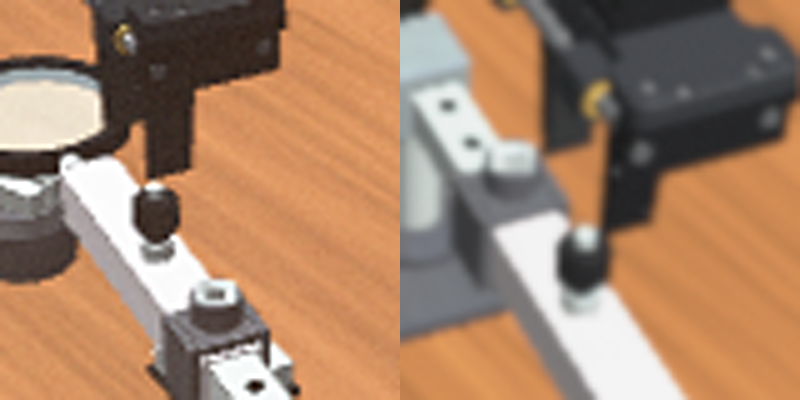

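The fingers stand over the knob (scene crop (157,210), side crop (583,262)), one on either side of it along the tube. I go down.

>>> play_rows(rows=[[[-0.004,0,-0.06,0,0,0,0.52],[-0.004,0,-0.12,0,0,0,0.52],[-0.004,0,-0.16,0,0,0,0.52],[-0.004,0,-0.16,0,0,0,0.52],[-0.004,0,-0.16,0,0,0,0.52]]])

```text
time: 19.02
ee_pos: [0.4963, -0.0523, 0.1613]
tool_rot: [0.107, 0.994, 0.0, -0.001]
wrist_force: [-0.5, -0.6, 0.2]
gripper_width: 0.0495
grasp_force: 0.0
```

>>> play_rows(rows=[[[0,0,-0.03,0,0,0,0.52],[0,0,-0.06,0,0,0,0.52],[0,0,-0.068,0,0,0,0.52],[0,0,-0.068,0,0,0,0.52],[0,0,-0.068,0,0,0,0.52]]])

```text
time: 19.43
ee_pos: [0.4964, -0.0523, 0.1445]
tool_rot: [0.107, 0.994, 0.0, -0.0]
wrist_force: [1.1, 0.6, 0.4]
gripper_width: 0.0496
grasp_force: 0.0
```

>>> play_rows(rows=[[[0,0,0,0,0,0,0.3],[0,0,0,0,0,0,0.27],[0,0,0,0,0,0,0.24],[0,0,0,0,0,0,0],[0,0,0,0,0,0,0]]])

```text
time: 19.85
ee_pos: [0.4966, -0.0522, 0.1449]
tool_rot: [0.107, 0.994, 0.0, 0.0]
wrist_force: [-0.2, -0.5, 0.4]
gripper_width: 0.0232
grasp_force: 30.0
```

>>> play_rows(rows=[[[0,0,0,0,0,0,0],[0,0,0,0,0,0,0],[0,0,0,0,0,0,0]]])

```text
time: 20.1
ee_pos: [0.4966, -0.0522, 0.1449]
tool_rot: [0.107, 0.994, 0.0, 0.0]
wrist_force: [0.2, 0.2, 0.7]
gripper_width: 0.023
grasp_force: 30.0
```

>>> play_rows(rows=[[[0,0,0.013,0,0,0,0],[0,0,0.026,0,0,0,0],[0,0,0.04,0,0,0,0],[0,0,0.04,0,0,0,0],[0,0,0.04,0,0,0,0]]])

```text
time: 20.52
ee_pos: [0.4965, -0.0522, 0.1542]
tool_rot: [0.107, 0.994, 0.0, 0.0]
wrist_force: [4.5, 0.7, -7.0]
gripper_width: 0.0232
grasp_force: 30.0
```

>>> play_rows(rows=[[[0,0,0,0,0,0,0],[0,0,0,0,0,0,0]]])

```text
time: 20.68
ee_pos: [0.4965, -0.0522, 0.1543]
tool_rot: [0.107, 0.994, 0.0, -0.0]
wrist_force: [5.0, 0.5, -7.6]
gripper_width: 0.0228
grasp_force: 30.0
```

>>> play_rows(rows=[[[-0.004,-0.02,0,0,0,0,0],[-0.008,-0.04,0,0,0,0,0],[-0.012,-0.06,0,0,0,0,0],[-0.016,-0.08,0,0,0,0,0],[-0.016,-0.08,0,0,0,0,0]]])

```text
time: 21.1
ee_pos: [0.4918, -0.0734, 0.1543]
tool_rot: [0.108, 0.994, -0.001, -0.001]
wrist_force: [1.9, -1.8, -7.0]
gripper_width: 0.0231
grasp_force: 30.0
```

>>> play_rows(rows=[[[-0.004,-0.02,0,0,0,0,0],[-0.008,-0.037,0,0,0,0,0],[-0.008,-0.037,0,0,0,0,0],[-0.008,-0.037,0,0,0,0,0],[-0.008,-0.037,0,0,0,0,0]]])

```text
time: 21.52
ee_pos: [0.4898, -0.0822, 0.1544]
tool_rot: [0.107, 0.994, -0.001, -0.001]
wrist_force: [-1.2, -2.0, -7.7]
gripper_width: 0.0232
grasp_force: 30.0
```

>>> play_rows(rows=[[[0,0.002,0,0,0,0,0],[0,0.002,-0.008,0,0,0,0],[0,0.002,-0.014,0,0,0,0],[0,0.002,-0.02,0,0,0,0],[0,0.002,-0.02,0,0,0,0]]])

```text
time: 21.93
ee_pos: [0.4902, -0.081, 0.1493]
tool_rot: [0.107, 0.994, -0.0, -0.0]
wrist_force: [-2.0, -1.9, -5.4]
gripper_width: 0.023
grasp_force: 30.0
```

>>> play_rows(rows=[[[0,0,0,0,0,0,0],[0,0,0,0,0,0,0]]])

```text
time: 22.1
ee_pos: [0.4902, -0.081, 0.1496]
tool_rot: [0.107, 0.994, -0.0, -0.0]
wrist_force: [-2.2, -2.4, -5.5]
gripper_width: 0.0234
grasp_force: 30.0
```

>>> play_rows(rows=[[[0,0,-0.007,0,0,0,0],[0,0,-0.014,0,0,0,0],[0,0,-0.021,0,0,0,0],[0,0,-0.021,0,0,0,0],[0,0,-0.021,0,0,0,0]]])

```text
time: 22.52
ee_pos: [0.4903, -0.081, 0.1449]
tool_rot: [0.107, 0.994, 0.0, -0.0]
wrist_force: [-6.0, -0.7, -1.0]
gripper_width: 0.0234
grasp_force: 30.0
```

>>> play_rows(rows=[[[0,0,0,0,0,0,0],[0,0,0,0,0,0,0],[0,0,0,0,0,0,0]]])

```text
time: 22.77
ee_pos: [0.4903, -0.081, 0.1449]
tool_rot: [0.107, 0.994, 0.0, -0.0]
wrist_force: [-5.2, -0.9, -0.7]
gripper_width: 0.0233
grasp_force: 30.0
```

>>> play_rows(rows=[[[0,0,-0.003,0,0,0,0],[0,0,-0.005,0,0,0,0],[0,0,-0.005,0,0,0,0],[0,0,-0.005,0,0,0,0],[0,0,-0.005,0,0,0,0]]])

```text
time: 23.18
ee_pos: [0.4904, -0.081, 0.1449]
tool_rot: [0.107, 0.994, -0.0, -0.0]
wrist_force: [-8.6, 0.9, 3.7]
gripper_width: 0.0231
grasp_force: 30.0
```

```bash
python3 - <<'E'
from h import *
s=sense();print(s["ee_pos"],s["wrist_force"],s["grasp_force"])
for c in ("scene","side"):
    im=optics.capture(c)
    print([(np.round(d["centre"],1).tolist(),round(d["score"],2)) for d in spotter.tip_of(c,"key_tip")])
E
```

```text
[ 0.4904 -0.081   0.1449] [-8.6134  0.8638  3.7103] 30.00077794189565
[([443.5, 318.9], 0.8), ([421.3, 280.4], 0.5), ([436.2, 247.6], 0.49)]
[([234.6, 189.8], 0.62), ([203.0, 217.9], 0.54), ([231.9, 169.7], 0.5), ([188.2, 186.8], 0.48)]
```

```bash
python3 -c "
from rig import ctrl;print(ctrl.finish_job())"
```

```text
the job is handed in; nothing more can be done
None
```

I handed the job in at about 23 s: the clamp screw is slack (about 1.4 rad), the key is back in the block, and the pin is home in the next hole out (section moved about 29.5 mm) with the gripper still holding the knob at 30 N; all values are my own measurements, as no verdict came back.

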